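Push the longer lens tube up the ramp to its stop

ROBOT

A 6-joint arm with a two-finger parallel gripper is mounted at the origin on a cart in front of the work surface, level with it; the furniture and walls round the work are solid. World frame = base frame: x ahead of the robot, y to its left, z up, the work surface at z = 0. Lengths are in m, angles in rad, forces in N, time in s.
With the tool pointing down it reaches from about 0.3 to 0.875 m from the base axis. Payload 6.4 kg.
Tool frame: the origin (TCP) lies where the fingers leave the gripper's body, on its centre line; the fingertips stand 73 mm ahead of it and the grasp point (between the pads) lies 54 mm ahead of it (ctrl.pinch_z is the distance from the TCP to the grasp point, in m); z points along the fingers, y is the direction in which the jaws open and shut (so a half turn about z gives the same grasp; the last joint's range is limited). The gripper opens to 85 mm and grips with 20 to 120 N. Pads are 22 mm wide; open, the fingers measure 114 mm over their backs; the gripper's body (76 mm by 85 mm) begins 54 mm behind the grasp point. The pads swing forward as they close: fully open they stand 13 mm farther back than shut.
Start: joints at [-1.465, 0.181, 1.607, -0, 1.354, -0.206], TCP at [0.176, -0.547, 0.304] pointing down, gripper open.
Joint ranges: [-2.99, 2.99], [-0.89, 2.07], [0.3, 2.58], [-1.14, 4.28], [0, 2.63], [-3.12, 3.12]. Speed limits (rad/s): [2.57, 2.57, 3.01, 3.14, 3.14, 3.14].

INTERFACE

Orientations are given as a unit quaternion [w, x, y, z].
In Python, from bench import ctrl, camera, camera_model gives the robot as it stands.
- The arm moves only by the tool arm_command, never from a script. Its argument "series" is a list of rows, each a list of 7 numbers: the shift along the tool's x, y, z in m, then the turn, a rotation vector about the tool's x, y, z in degrees, then the finger opening in m, from 0 to 0.0854. In form: [[tx, ty, tz, rx, ry, rz, gripper], ...]. A call has exactly 5 rows; each row is the pose to reach, as a shift and turn from the pose commanded when the call began, along the tool's axes at that moment; what a row does not reach only later rows make up. A row lasts 1/10 s, in which the tool goes at most 50 mm and 8.59 degrees, less where a joint would pass 70% of its speed; a pose out of reach is approached as far as the arm can. A call with a gripper value outside its range is refused whole. The fingers move at their own pace and stop on an object; the grip force is fixed at half the most. Time passes only in rows, so rows that repeat a pose let the fingers close, or fill a call up. It gives the time, the measured TCP pose, the force and the opening at its end, in the units of the state.
- ctrl.get_obs(): the state, without advancing time (a new reading comes with each control period).
- camera(name): name is "side" or "top" or "wrist"; returns (picture, depth): 384x512x3 uint8, red, green, blue; 384x512 float32, m along the optical axis (not along the pixel's ray), 0 where there is no reading.
- camera_model(name): a dict with "K" (3x3 intrinsics, pixels), "position" and "attitude" of the camera in the world. Camera axes: x right, y down, z forward; pixel columns grow to the right and rows downward; lengths in m; the calibration is good to about 2 mm. A picture is of the moment at which its call begins: read the wrist's pose just before it. camera_model takes no time and is no camera call; for the wrist camera it gives the pose at the moment of the call.
- ctrl.hand_in(): hands the job in, once; it reports no verdict.
The state is a dict: "time_s": time; "q": joint angles; "dq": joint speeds; "joint_efforts": joint torques, N m; "eef_pos": TCP position; "eef_rot": TCP orientation; "wrist_force": force on the tool from outside, world axes, zero at the start; "torque": the same for the moment, N m; "opening": opening from 0.0 (shut) to 1.0 (fully open).
Only numpy, scipy, OpenCV 4.12 (cv2) and the standard library are available. Lean on these libraries where they do the work, as an engineer would, in place of code of your own. Each camera call takes 0.05 s, during which the arm holds its last target. There are 200 camera calls.

TASK

Two black lens tubes lie at the foot of the two-lane aluminium ramp. With the fingertips, push the longer tube up its own lane until it drops into the seat against the stop at the top, staying in contact with it all the way so that it never rolls freely up or back down the ramp. Only push it: do not pick it up, leave the shorter tube at the foot of its lane, leave the other things where they are, and finish with the tube resting there by itself.

Things in the scene. Friction and masses are not known exactly. Their poses are not given: they have to be found in the camera images.
- ramp: Fixed aluminium ramp with two side-by-side lanes on a grey base plate (222 x 176 x 8 mm; x -79..143 mm). Origin on the table midway between the lanes; x points up the lanes (roughly away from the robot), y left across them, z up. Lanes are 64 mm wide, centred at y = +35 and -35 mm, between 6 mm wide dark guide rails that stand 11 mm above the ramp surface.
- trough (a point): Lowest line of the lanes, at x -33, y 0, z 13 mm in the ramp's frame (same axes). From it the lane rises at 8 degrees up the ramp; towards the robot it rises at 25 degrees to a level lip at z 20.5 mm, 16 to 30 mm back. A tube lying in the trough has its centre 3 mm up-lane of and 20.6 mm above this point. An unheld tube on the slope rolls back here.
- crest (a point): Top line of the slope, at x 83, y 0, z 29.3 mm in the ramp's frame (same axes). Behind it the lane falls at 12 degrees (the seat) to the upright stop face 36 mm farther on. A tube's centre passes 20 mm above the crest.
- seat (a point): Middle line between the lanes, level with the axis of a tube seated against the stop: x 99, y 0, z 46.3 mm in the ramp's frame (same axes). A seated tube stays there by itself. The stop plate has its face 20 mm beyond, is 14 mm thick and 152 mm wide, top at z 64 mm.
- long_sleeve: The longer black lens tube, a loose plain roller 40 mm in diameter and 60 mm long, mass 0.08 to 0.17 kg. Origin at its centre; y is its own axis, which lies across the lane; x and z turn as it rolls. It starts in the trough of the left or the right lane.
- short_sleeve: The shorter black lens tube, loose, 40 mm in diameter and 36 mm long, 0.08 kg. Origin at its centre, y along its axis. It starts in the trough of the other lane and must stay there.
- lens_mount: Bystander: a loose black cage lens mount with its steel post, lying to the right of the ramp, 46 x 100 x 36 mm, its long side (y of its frame) roughly along the ramp. Origin at the centre of its underside.
- lens_box: Bystander: a small loose white octagonal plastic box, 38 x 42 x 19 mm, left of the ramp. Origin at the centre of its underside.
- clamp_fork: Bystander: a loose flat steel clamping fork, 24 x 60 x 8 mm, left of the ramp's upper end. Origin at the centre of its underside, long side along its y.
Things that resemble listed ones, but are neither listed nor needed, are in the scene too. Leave any pink or red look-alike of the long_sleeve alone.

How it is judged:
At the end, for the whole second after the job is handed in: The longer tube lies still in the seat, against the stop: its centre within 4 mm of the seated place along the ramp and 5 mm in height, its axis across the lane within 0.1 rad. The shorter tube still lies in the trough of its lane (within 10 mm) (x of long_sleeve in the frame of ramp between 0.095 and 0.103 m and z of long_sleeve in the frame of ramp between 0.042 and 0.051 m and y of long_sleeve in the frame of ramp between -0.07 and 0.07 m and angle between the y axis of long_sleeve and the y axis of ramp, either way round below 0.1 rad and linear speed of long_sleeve below 0.01 m/s and angular speed of long_sleeve below 0.3 rad/s and x of short_sleeve in the frame of ramp between -0.04 and -0.02 m and z of short_sleeve in the frame of ramp below 0.04 m); the robot touches nothing.
It fails at once if the longer tube rolls freely on the ramp: faster than 0.2 m/s below the crest with no finger or other part of the arm touching it (linear speed of long_sleeve above 0.2 m/s and contact force between each of the fingers, the arm and long_sleeve below 0.01 N and x of long_sleeve in the frame of ramp below 0.078 m).
It fails at once if the longer tube is lifted off the ramp (by more than about 12 mm) (z of long_sleeve in the frame of ramp above 0.061 m or (x of long_sleeve in the frame of ramp below 0.03 m and z of long_sleeve in the frame of ramp above 0.053 m) or (x of long_sleeve in the frame of ramp below -0.01 m and z of long_sleeve in the frame of ramp above 0.048 m)).
It fails at once if the longer tube leaves the ramp (z of long_sleeve in the frame of ramp below 0.027 m).
It fails at once if the shorter tube is moved by more than 15 mm (distance of short_sleeve from where it was at the start of the episode above 0.015 m).
It fails at once if the lens mount, the small box or the clamping fork is moved by more than 20 mm (distance of any of lens_mount, lens_box, clamp_fork from where it was at the start of the episode above 0.02 m).
It also fails if it takes over 38 s, if anything falls off the work surface, if the arm or the gripper's body presses on something with over 40 N, if the wrist force passes 120 N, or if a joint passes its speed limit or range.

## Working session

There is one attempt and no reset: what is moved stays moved. The work goes in short steps, Python scripts to look and compute and a tool call to move; the robot and the scene stay as the last step left them, time stands still between calls to the robot, and variables do not carry over. Pictures are saved under pics/ and viewed, about 8 in all and at most 12, crops included, and the job is handed in when it is done.

Besides the shell and the picture viewer there is one more tool, called after ">>>" by a JSON object that holds its "fn" and its "kwargs". arm_command: Moves the arm, as the interface text tells. Its arguments: {"type":"object","properties":{"series":{"type":"array","items":{"type":"array","items":{"type":"number"}}}},"required":["series"]}

```bash
mkdir -p pics; ls; python3 - <<'E'
from bench import ctrl,camera,camera_model
import cv2,numpy as np
o=ctrl.get_obs();print(o)
for n in("top","side"):
    p,d=camera(n);m=camera_model(n);print(n,m)
    cv2.imwrite(f"pics/{n}0.png",p[:,:,::-1]);np.savez(f"{n}0.npz",p=p,d=d,**m)
a=cv2.imread("pics/top0.png");b=cv2.imread("pics/side0.png")
E
```

```text
pics
{'time_s': 0.0, 'q': array([-1.46533982e+00,  1.81568775e-01,  1.60800342e+00, -5.04174632e-05,
        1.35380956e+00, -2.06295804e-01]), 'dq': array([ 1.53209537e-03, -4.61134184e-05, -2.34697929e-03, -1.60674358e-03,
        6.50800744e-04,  7.30847963e-04]), 'joint_efforts': array([-5.84994687e-04, -4.44872332e+01, -3.51342952e+01, -2.85048909e-04,
        9.04477289e-03,  1.65903856e-05]), 'eef_pos': array([ 0.17632882, -0.54684352,  0.30297067]), 'eef_rot': array([-8.94654074e-04,  9.87874649e-01,  1.55251011e-01,  2.05023532e-05]), 'wrist_force': array([-0.71807014, -0.27752147, -0.32152397]), 'torque': array([-0.05644555, -0.00369742,  0.0614144 ]), 'opening': 0.9985515313661291}
top {'K': array([[389.24158947,   0.        , 260.0993464 ],
       [  0.        , 389.24158947, 192.33694709],
       [  0.        ,   0.        ,   1.        ]]), 'position': array([ 0.44668406, -0.07469326,  0.9044121 ]), 'attitude': array([ 0.04835691, -0.70092147,  0.71057995, -0.03803745])}
side {'K': array([[372.5580395 ,   0.        , 255.15968476],
       [  0.        , 372.5580395 , 192.59874447],
       [  0.        ,   0.        ,   1.        ]]), 'position': array([0.33434255, 0.66687227, 0.50479848]), 'attitude': array([ 0.06457262, -0.12304492,  0.85822455, -0.49410621])}
```

View pics/top0.png

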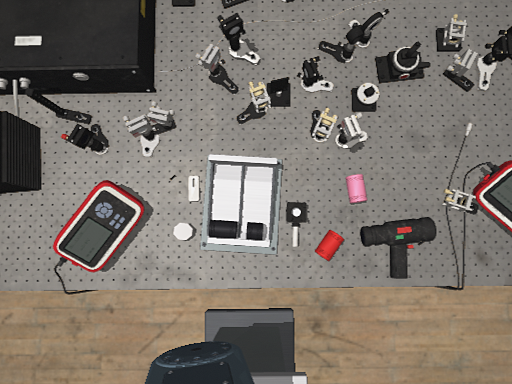

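View pics/side0.png

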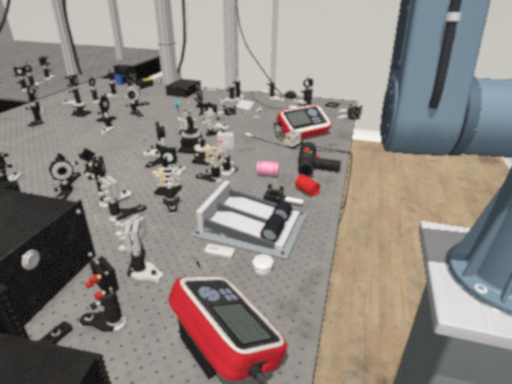

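Top view: the long tube is in the left lane at about (223,229) and the short tube in the right lane at about (255,231). The ramp runs upward in the image, the fork is at (193,188), the box at (183,231) and the mount at (296,222). Next I'll fit the ramp pose.

```bash
cat > h.py <<'E'
import numpy as np,cv2
from scipy.spatial.transform import Rotation as R
from bench import ctrl,camera,camera_model
def rot(q): return R.from_quat(np.roll(q,-1))
def cloud(d,m):
    v,u=np.mgrid[:d.shape[0],:d.shape[1]];K=m["K"]
    c=np.stack([(u-K[0,2])/K[0,0]*d,(v-K[1,2])/K[1,1]*d,d],-1)
    return rot(m["attitude"]).apply(c.reshape(-1,3)).reshape(c.shape)+m["position"]
E
python3 - <<'E'
from h import *
from scipy.optimize import least_squares
f=np.load("top0.npz");w=cloud(f["d"],f);p=f["p"]
print("table z",np.median(w[250:280,100:250,2]))
s=np.zeros(p.shape[:2],np.uint8);s[145:262,203:284]=1
m=((w[...,2]>0.004)*s).astype(np.uint8)
n,l,st,c=cv2.connectedComponentsWithStats(m);i=1+st[1:,4].argmax();print(st[i])
q=w[l==i];r=cv2.minAreaRect(q[:,:2].astype(np.float32));print("rect",r)
# model fit
def H(x,y):
    lane=(np.abs(np.abs(y)-.035)<.028)
    z=np.where(x<.083,.013+(x+.033)*(.0163/.116),.0293-(x-.083)*np.tan(np.radians(12)))
    z=np.where(x>.119,.064,z);return z,(lane&(x>0)&(x<.115))|((x>.122)&(x<.130)&(abs(y)<.07))
def res(t):
    a=t[2];dx=q[:,:2]-t[:2];x=dx@[np.cos(a),np.sin(a)];y=dx@[-np.sin(a),np.cos(a)]
    return x,y
# use stop plate top: z>0.055 & far
t=q[q[:,2]>.055];rt=cv2.minAreaRect(t[:,:2].astype(np.float32));print("high",rt,len(t))
for nm,(r0,r1,c0,c1) in dict(long=(215,245,204,241),short=(215,245,243,268)).items():
    k=np.zeros_like(m);k[r0:r1,c0:c1]=1
    b=(k>0)&(p.max(-1)<60)&(w[...,2]>.02);P=w[b];rr=cv2.minAreaRect(P[:,:2].astype(np.float32))
    print(nm,len(P),rr,P[:,2].max(),np.median(P[:,2]))
np.save("q.npy",q)
cv2.imwrite("pics/crop.png",cv2.resize(p[140:265,165:320,::-1],None,fx=5,fy=4.8,interpolation=cv2.INTER_CUBIC))
E
```

```text
table z 0.00038108900296895953
[ 203  154   80  102 7261]
rect ((0.5296769738197327, -0.018016166985034943), (0.179116353392601, 0.22443069517612457), 86.16071319580078)
high ((0.5419372320175171, -0.01960439234972), (0.1504630595445633, 0.1809057742357254), 85.3309555053711) 528
long 424 ((0.469742089509964, -0.011075519025325775), (0.1312880963087082, 0.03864095360040665), 84.12408447265625) 0.9044120998239238 0.050216558157925584
short 245 ((0.46762803196907043, -0.048591867089271545), (0.033683743327856064, 0.036605626344680786), 84.2103042602539) 0.05610280806777823 0.050667366680187786
```

View pics/crop.png

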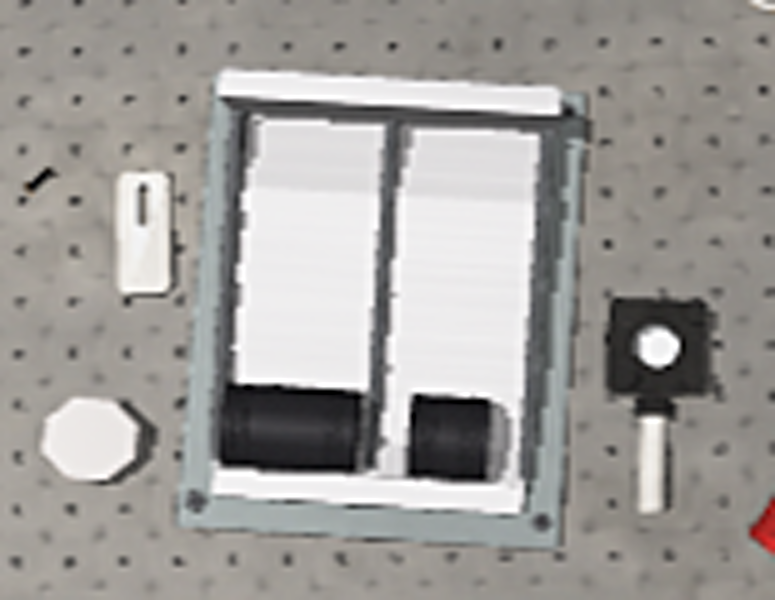

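```bash
cat >> h.py <<'E'
YAW=np.radians(-3.84);ORG=np.array([.4978,-.0159,0])
RZ=R.from_euler("z",YAW)
TOOL=RZ*R.from_euler("x",np.pi)   # tool x up-lane, z down
def goal(x,y,tcpz):               # ramp x,y of tool axis, TCP height -> shift, rotvec deg from now
    o=ctrl.get_obs();r=rot(o["eef_rot"])
    s=r.inv().apply(ORG+RZ.apply([x,y,0])+[0,0,tcpz]-o["eef_pos"])
    print("t",o["time_s"],"shift",s.round(4),"turn",(r.inv()*TOOL).as_rotvec(degrees=True).round(2))
def where():
    o=ctrl.get_obs();p=RZ.inv().apply(o["eef_pos"]-ORG);print("ramp tcp",p.round(4),"F",o["wrist_force"].round(2),"open",o["opening"],"t",o["time_s"])
E
python3 -c "
from h import *
print(ctrl.pinch_z);goal(-.085,.035,.2)"
```

```text
0.0539
t 0.1 shift [ 0.4028 -0.4706  0.1039] turn [-0.09 -0.   21.71]
```

>>> {"fn": "arm_command", "kwargs": {"series": [[0.03, -0.035, 0, 0, 0, 4, 0.02], [0.06, -0.07, 0, 0, 0, 9, 0.02], [0.09, -0.105, 0, 0, 0, 14, 0.02], [0.12, -0.14, 0, 0, 0, 18, 0.02], [0.15, -0.175, 0, 0, 0, 21.7, 0.02]]}}

```text
time_s: 0.6
eef_pos: [0.2657, -0.3328, 0.3034]
eef_rot: [-0.0, 0.999, -0.035, -0.0]
wrist_force: [0.4, 0.3, 0.2]
opening: 0.236
```

```bash
python3 -c "
from h import *
where();goal(-.085,.035,.2)"
```

```text
ramp tcp [-0.2103 -0.3317  0.3034] F [0.39 0.28 0.22] open 0.2356730642875797 t 0.6
t 0.6 shift [ 0.1241 -0.3671  0.1037] turn [-0.04  0.01 -0.19]
```

>>> {"fn": "arm_command", "kwargs": {"series": [[0.016, -0.04, 0, 0, 0, 0, 0.02], [0.032, -0.08, 0, 0, 0, 0, 0.02], [0.048, -0.12, 0, 0, 0, 0, 0.02], [0.064, -0.16, 0, 0, 0, 0, 0.02], [0.08, -0.2, 0, 0, 0, 0, 0.02]]}}

```text
time_s: 1.1
eef_pos: [0.3589, -0.1388, 0.3038]
eef_rot: [0.0, 0.999, -0.034, 0.0]
wrist_force: [0.8, 0.4, -0.0]
opening: 0.234
```

>>> {"fn": "arm_command", "kwargs": {"series": [[0.009, -0.035, 0.02, 0, 0, 0, 0.02], [0.018, -0.07, 0.04, 0, 0, 0, 0.02], [0.027, -0.105, 0.06, 0, 0, 0, 0.02], [0.036, -0.14, 0.08, 0, 0, 0, 0.02], [0.045, -0.167, 0.1, 0, 0, 0, 0.02]]}}

```text
time_s: 1.6
eef_pos: [0.4147, 0.0251, 0.203]
eef_rot: [-0.0, 0.999, -0.033, 0.0]
wrist_force: [0.7, -0.3, 0.2]
opening: 0.237
```

```bash
python3 - <<'E'
from h import *
where();goal(-.085,.035,.103)
for n in("wrist","side"):
    p,d=camera(n);m=camera_model(n);np.savez(n+"1.npz",p=p,d=d,**m)
    if n=="side": p=cv2.resize(p[150:270,180:330],None,fx=4,fy=4,interpolation=cv2.INTER_CUBIC)
    cv2.imwrite(f"pics/{n}1.png",p[:,:,::-1])
E
```

```text
ramp tcp [-0.0857  0.0354  0.203 ] F [ 0.73 -0.29  0.16] open 0.2371176074374515 t 1.6
t 1.6 shift [0.0007 0.0004 0.1   ] turn [-0.01 -0.    0.07]
```

View pics/wrist1.png

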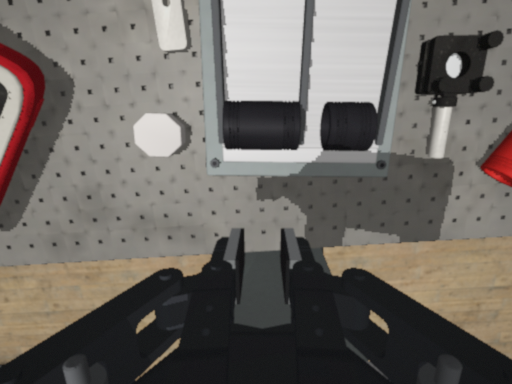

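View pics/side1.png

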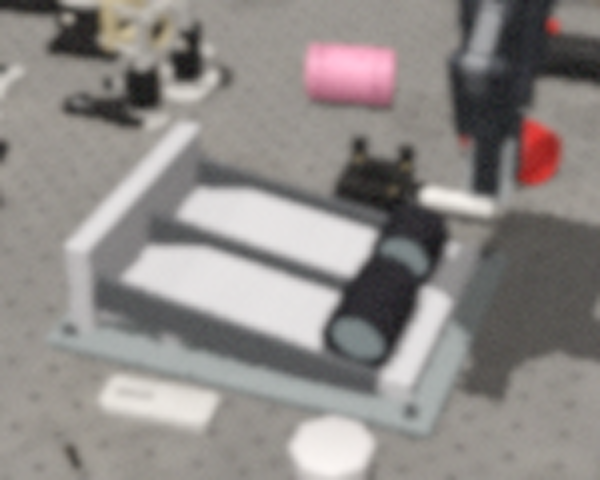

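Wrist view: the fingers straddle column ~263, in line with the long tube at (262,125), and the short tube is at (350,125). Both tubes are in their troughs. Next I'll measure fingertip height and refine the tube position from this depth.

```bash
python3 - <<'E'
from h import *
def ramp(w): return RZ.inv().apply(w.reshape(-1,3)-ORG).reshape(w.shape)
f=np.load("side1.npz");w=ramp(cloud(f["d"],f))
b=(f["d"]>0)&(abs(w[...,0]+.085)<.05)&(abs(w[...,1]-.035)<.06)&(w[...,2]>.09)&(w[...,2]<.2)
P=w[b];print(len(P),"tip minz",np.percentile(P[:,2],[0,1,5]));t=P[P[:,2]<P[:,2].min()+.02];print("low part x,y range",np.percentile(t,[2,98],0))
f=np.load("wrist1.npz");w=ramp(cloud(f["d"],f))
b=(f["d"]>0)&(abs(w[...,0]+.085)<.05)&(abs(w[...,1]-.035)<.06)&(w[...,2]>.1)&(w[...,2]<.2)
P=w[b];print("wrist tip z",len(P),np.percentile(P[:,2],[0,2,5]),"x",np.percentile(P[P[:,2]<.15][:,0],[2,98]), "y",np.percentile(P[P[:,2]<.15][:,1],[2,98]))
for nm,(u0,u1) in dict(long=(215,310),short=(315,385)).items():
    k=np.zeros(f["d"].shape,bool);k[95:155,u0:u1]=1
    T=w[k&(f["p"].max(-1)<70)&(w[...,2]>.036)&(w[...,2]<.07)];print(nm,len(T),np.percentile(T,[2,50,98],0).round(4).tolist())
    A=np.c_[2*T[:,[0,2]],np.ones(len(T))];s=np.linalg.lstsq(A,(T[:,[0,2]]**2).sum(1),rcond=None)[0];print("circle",s[:2],np.sqrt(s[2]+s[0]**2+s[1]**2))
E
```

```text
426 tip minz [0.12685036 0.1279491  0.13284745]
low part x,y range [[-0.09799006  0.02329004  0.12768889]
 [-0.07700243  0.06250626  0.14643262]]
wrist tip z 16894 [0.12887589 0.13902754 0.14756688] x [-0.09497913 -0.075187  ] y [0.01492761 0.06038837]
long 3580 [[-0.0451, 0.0101, 0.0383], [-0.0269, 0.0384, 0.0476], [-0.0107, 0.0673, 0.0506]]
circle [-0.02805274  0.03083867] 0.018958285704677946
short 2167 [[-0.0458, -0.0484, 0.0381], [-0.0275, -0.0309, 0.0473], [-0.0113, -0.014, 0.0503]]
circle [-0.02865533  0.03083372] 0.018721242966973833
```

>>> {"fn": "arm_command", "kwargs": {"series": [[0, -0.002, 0.025, 0, 0, 0, 0.02], [0, -0.002, 0.05, 0, 0, 0, 0.02], [0, -0.002, 0.075, 0, 0, 0, 0.02], [0, -0.002, 0.1, 0, 0, 0, 0.02], [0, -0.002, 0.1, 0, 0, 0, 0.02]]}}

```text
time_s: 2.2
eef_pos: [0.4126, 0.0249, 0.1017]
eef_rot: [-0.0, 0.999, -0.034, -0.003]
wrist_force: [-0.5, -0.2, -0.2]
opening: 0.233
```

>>> {"fn": "arm_command", "kwargs": {"series": [[0.006, 0, 0, 0, 0, 0, 0.02], [0.011, 0, 0, 0, 0, 0, 0.02], [0.015, 0, 0, 0, 0, 0, 0.02], [0.019, 0, 0, 0, 0, 0, 0.02], [0.021, 0, 0, 0, 0, 0, 0.02]]}}

```text
time_s: 2.7
eef_pos: [0.4368, 0.0236, 0.1046]
eef_rot: [0.0, 0.999, -0.033, 0.001]
wrist_force: [-0.3, -0.2, -0.2]
opening: 0.238
```

```bash
python3 - <<'E'
from h import *
where()
p,d=camera("side");p=cv2.resize(p[150:270,180:330],None,fx=4,fy=4,interpolation=cv2.INTER_CUBIC)
cv2.imwrite("pics/side2.png",p[:,:,::-1])
E
```

```text
ramp tcp [-0.0635  0.0353  0.1046] F [-0.25 -0.24 -0.22] open 0.2378035755319631 t 2.7
```

View pics/side2.png

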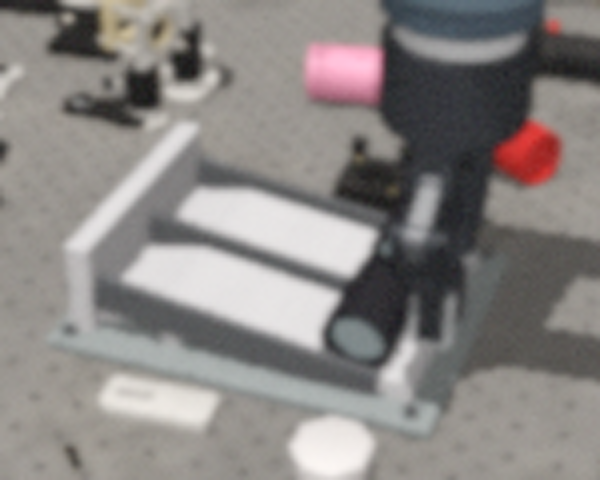

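Fingers are just behind the long tube, which is still in its trough. I'll start a gentle push at 30–40 mm/s, climbing at 8°.

>>> {"fn": "arm_command", "kwargs": {"series": [[0.002, 0, 0.002, 0, 0, 0, 0.02], [0.005, 0, 0.0015, 0, 0, 0, 0.02], [0.008, 0, 0.001, 0, 0, 0, 0.02], [0.011, 0, 0.0005, 0, 0, 0, 0.02], [0.014, 0, 0, 0, 0, 0, 0.02]]}}

```text
time_s: 3.25
eef_pos: [0.4499, 0.0228, 0.1039]
eef_rot: [-0.0, 0.999, -0.033, -0.0]
wrist_force: [-0.5, 0.1, 0.6]
opening: 0.236
```

```bash
cat >> h.py <<'E'
def look(n="side",save=None):
    where()
    f=camera_model("top");p,d=camera("top");w=RZ.inv().apply(cloud(d,f).reshape(-1,3)-ORG).reshape(d.shape+(3,))
    for nm,y in(("long",.035),("short",-.035)):
        T=w[(p.max(-1)<70)&(abs(w[...,1]-y)<.031)&(w[...,2]>.03)&(w[...,2]<.075)&(abs(w[...,0])<.15)]
        if len(T):print(nm,len(T),np.percentile(T,[3,50,97],0).round(4).tolist())
    if save:
        p,d=camera("side");cv2.imwrite(save,cv2.resize(p[150:270,180:330,::-1],None,fx=4,fy=4,interpolation=cv2.INTER_CUBIC))
E
python3 -c "
from h import *
look(save='pics/s3.png')"
```

```text
ramp tcp [-0.0503  0.0354  0.1039] F [-0.54  0.14  0.58] open 0.23598032791508083 t 3.25
long 20 [[0.0981, 0.0058, 0.0357], [0.1207, 0.0479, 0.0579], [0.1214, 0.0658, 0.0618]]
short 257 [[-0.0457, -0.0513, 0.0413], [-0.0266, -0.036, 0.0511], [0.0321, -0.0194, 0.0561]]
```

View pics/s3.png

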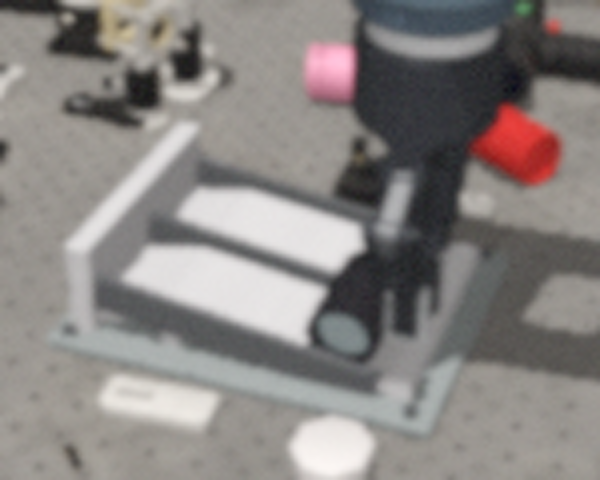

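Tube face moved from (358,338) to (345,333), so it is rolling with the fingers. Continuing.

>>> {"fn": "arm_command", "kwargs": {"series": [[0.004, 0, -0.0005, 0, 0, 0, 0.02], [0.008, 0, -0.001, 0, 0, 0, 0.02], [0.012, 0, -0.0016, 0, 0, 0, 0.02], [0.016, 0, -0.0022, 0, 0, 0, 0.02], [0.02, 0, -0.0028, 0, 0, 0, 0.02]]}}

```text
time_s: 3.85
eef_pos: [0.4702, 0.0214, 0.1068]
eef_rot: [-0.0, 0.999, -0.033, 0.0]
wrist_force: [-0.8, -0.9, 0.5]
opening: 0.237
```

>>> {"fn": "arm_command", "kwargs": {"series": [[0.004, 0, -0.0005, 0, 0, 0, 0.02], [0.008, 0, -0.001, 0, 0, 0, 0.02], [0.012, 0, -0.0016, 0, 0, 0, 0.02], [0.016, 0, -0.0022, 0, 0, 0, 0.02], [0.02, 0, -0.0028, 0, 0, 0, 0.02]]}}

```text
time_s: 4.35
eef_pos: [0.49, 0.0201, 0.1095]
eef_rot: [-0.0, 0.999, -0.033, -0.0]
wrist_force: [-0.8, -0.2, 0.5]
opening: 0.233
```

```bash
python3 -c "
from h import *
look(save='pics/s4.png')"
```

```text
ramp tcp [-0.0102  0.0354  0.1095] F [-0.81 -0.23  0.52] open 0.2331971120459483 t 4.35
long 17 [[0.1019, 0.0058, 0.0384], [0.1213, 0.0446, 0.0572], [0.1217, 0.0659, 0.0609]]
short 250 [[-0.0461, -0.0513, 0.041], [-0.0293, -0.0365, 0.0512], [0.0588, -0.0197, 0.0579]]
```

View pics/s4.png

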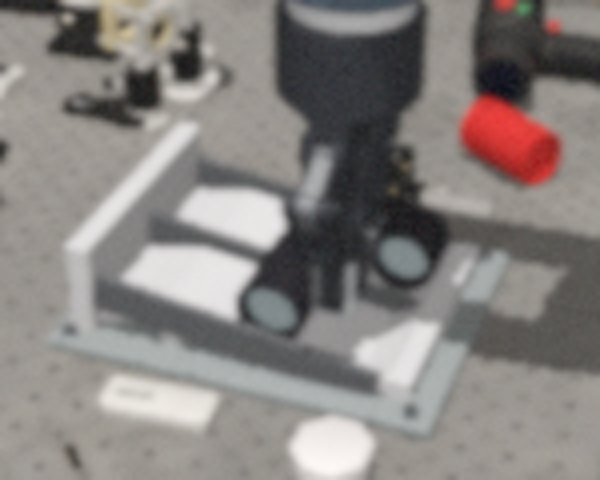

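The tube is in contact at about (275,305) and square to the lane. The short tube is unmoved at (408,255). Continuing to the crest, then slower.

>>> {"fn": "arm_command", "kwargs": {"series": [[0.004, 0, -0.0005, 0, 0, 0, 0.02], [0.008, 0, -0.001, 0, 0, 0, 0.02], [0.012, 0, -0.0016, 0, 0, 0, 0.02], [0.016, 0, -0.0022, 0, 0, 0, 0.02], [0.02, 0, -0.0028, 0, 0, 0, 0.02]]}}

```text
time_s: 4.95
eef_pos: [0.51, 0.0187, 0.1123]
eef_rot: [0.0, 0.999, -0.033, -0.0]
wrist_force: [-0.4, -0.2, 0.2]
opening: 0.231
```

>>> {"fn": "arm_command", "kwargs": {"series": [[0.004, 0, -0.0005, 0, 0, 0, 0.02], [0.008, 0, -0.001, 0, 0, 0, 0.02], [0.012, 0, -0.0016, 0, 0, 0, 0.02], [0.016, 0, -0.0022, 0, 0, 0, 0.02], [0.02, 0, -0.0028, 0, 0, 0, 0.02]]}}

```text
time_s: 5.45
eef_pos: [0.5299, 0.0174, 0.1151]
eef_rot: [-0.0, 0.999, -0.033, -0.0]
wrist_force: [-1.1, 0.1, 0.7]
opening: 0.231
```

>>> {"fn": "arm_command", "kwargs": {"series": [[0.004, 0, -0.0005, 0, 0, 0, 0.02], [0.008, 0, -0.001, 0, 0, 0, 0.02], [0.012, 0, -0.0016, 0, 0, 0, 0.02], [0.016, 0, -0.0022, 0, 0, 0, 0.02], [0.019, 0, -0.0025, 0, 0, 0, 0.02]]}}

```text
time_s: 5.95
eef_pos: [0.5491, 0.0161, 0.1177]
eef_rot: [0.0, 0.999, -0.033, 0.0]
wrist_force: [-0.7, -0.6, -0.1]
opening: 0.233
```

>>> {"fn": "arm_command", "kwargs": {"series": [[0.003, 0, 0, 0, 0, 0, 0.02], [0.006, 0, 0, 0, 0, 0, 0.02], [0.009, 0, 0.0005, 0, 0, 0, 0.02], [0.012, 0, 0.001, 0, 0, 0, 0.02], [0.015, 0, 0.001, 0, 0, 0, 0.02]]}}

```text
time_s: 6.45
eef_pos: [0.5638, 0.0151, 0.1165]
eef_rot: [-0.0, 0.999, -0.033, 0.0]
wrist_force: [-0.4, -0.1, -0.1]
opening: 0.236
```

```bash
python3 -c "
from h import *
look(save='pics/s5.png')"
```

```text
ramp tcp [0.0638 0.0354 0.1165] F [-0.4  -0.1  -0.12] open 0.23606051211592308 t 6.45
short 260 [[-0.046, -0.0505, 0.041], [-0.0278, -0.0348, 0.051], [-0.0101, -0.0192, 0.0559]]
```

View pics/s5.png

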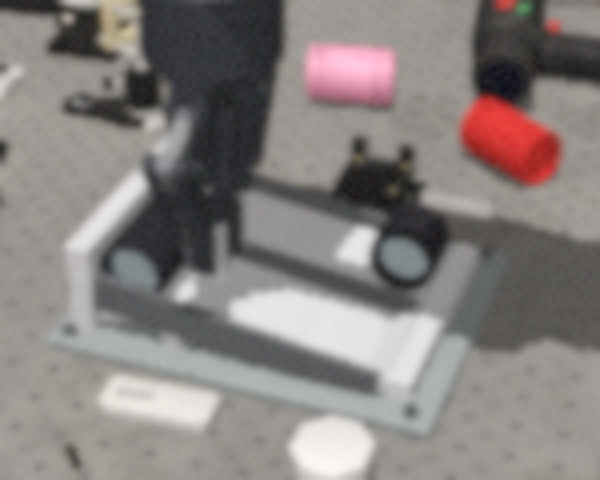

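The tube has dropped over the crest and lies against the stop at (135,265). I'll back off, lift and check.

>>> {"fn": "arm_command", "kwargs": {"series": [[-0.004, 0, -0.001, 0, 0, 0, 0.02], [-0.012, 0, -0.006, 0, 0, 0, 0.02], [-0.025, 0, -0.02, 0, 0, 0, 0.02], [-0.045, 0, -0.045, 0, 0, 0, 0.02], [-0.07, 0, -0.08, 0, 0, 0, 0.02]]}}

```text
time_s: 7.05
eef_pos: [0.4916, 0.02, 0.1961]
eef_rot: [-0.0, 0.999, -0.034, -0.002]
wrist_force: [1.7, -0.2, 1.2]
opening: 0.232
```

>>> {"fn": "arm_command", "kwargs": {"series": [[-0.035, 0, -0.03, 0, 0, 0, 0.02], [-0.07, 0, -0.06, 0, 0, 0, 0.02], [-0.1, 0, -0.09, 0, 0, 0, 0.02], [-0.12, 0, -0.11, 0, 0, 0, 0.02], [-0.12, 0, -0.11, 0, 0, 0, 0.02]]}}

```text
time_s: 7.55
eef_pos: [0.373, 0.0281, 0.3094]
eef_rot: [0.001, 0.999, -0.033, 0.003]
wrist_force: [0.6, 0.1, 0.0]
opening: 0.237
```

```bash
python3 - <<'E'
from h import *
look();look()
p,d=camera("wrist");cv2.imwrite("pics/w6.png",p[:,:,::-1])
E
```

```text
ramp tcp [-0.1275  0.0355  0.3094] F [0.63 0.07 0.01] open 0.23746960613768373 t 7.55
long 480 [[0.0822, 0.0064, 0.0495], [0.0986, 0.0354, 0.063], [0.1209, 0.0622, 0.0679]]
short 264 [[-0.0452, -0.0514, 0.0425], [-0.0268, -0.0353, 0.0511], [0.1204, -0.0196, 0.0566]]
ramp tcp [-0.1268  0.0354  0.3079] F [-0.2   0.65  0.64] open 0.2310928315734836 t 7.6
long 483 [[0.0821, 0.0064, 0.0494], [0.0986, 0.0356, 0.0628], [0.1211, 0.0624, 0.0674]]
short 264 [[-0.0452, -0.0514, 0.0419], [-0.0267, -0.0353, 0.0511], [0.1206, -0.0195, 0.0561]]
```

View pics/w6.png

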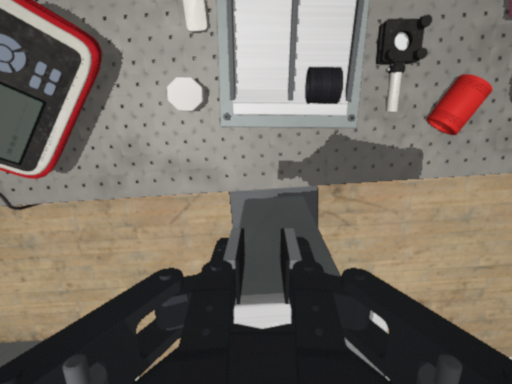

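The long tube reads x≈0.0986 with its axis across the lane, and the reading did not change between two looks. The short tube and the bystanders are in place. Handing in.

```bash
python3 -c "
from bench import ctrl
print(ctrl.hand_in())"
```

```text
the job is handed in; nothing more can be done
None
```

The longer tube, in the left lane, is in its seat against the stop and I have handed the job in, at about 7.6 s of the 38 s allowed. I pushed it up the lane with the fingers slightly open, at about 40 mm/s and then 30 mm/s over the crest. Then I backed the arm clear.

**Last checks**
- **Long tube:** the top camera put its middle at x ≈ 0.0986 m in the ramp frame, against a target of 0.099 m. The top of the tube was at about z 0.063–0.067 m, as expected for a seated tube. Two looks 0.05 s apart gave the same reading.
- **Short tube:** still in its trough, x ≈ -0.027 m, the same reading as before the push.
- **Other things:** the lens mount and the box look unmoved. The clamping fork is only partly in the last wrist picture, but the side pictures during the push showed it in place. I compared these by eye and did not measure them.

**Less certain**
- I did not measure the tube's axis angle or the contact with it. Both were judged from side-view pictures and wrist forces of about 1 N, with stretches of the climb unseen between pictures.
- The top and wrist cameras disagreed by about 4 mm across the lane. The ramp frame along the lane may be off by about 2 mm.
- The tube rolled the last few millimetres past the crest into the seat on its own, just ahead of the fingers.

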